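# Dress the brass dipper in the crucible

## Robot

A 6-joint arm with a two-finger parallel gripper is mounted at the origin on the work surface. World frame = base frame: x ahead of the robot, y to its left, z up, the work surface at z = 0. Lengths are in m, angles in rad, forces in N, time in s.
With the tool pointing down it reaches from about 0.3 to 0.875 m from the base axis. Payload 6.4 kg.
Tool frame: the origin (TCP) lies midway between the tips of the shut fingers; the grasp point (between the pads) lies 19 mm behind it; z points along the fingers, y is the line along which they close (so a half turn about z gives the same grasp; the last joint's range is limited). The gripper opens to 85 mm and grips with 20 to 120 N. Pads are 22 mm wide; open, the fingers measure 114 mm over their backs; the gripper's body (76 mm by 85 mm) begins 54 mm behind the grasp point. The pads swing forward as they close: fully open they stand 13 mm farther back than shut.
Start: joints at [-1.39, 0.181, 1.607, -0, 1.354, -0.206], TCP at [0.217, -0.533, 0.231] pointing down, gripper open.
Joint ranges: [-2.99, 2.99], [-0.89, 2.07], [0.3, 2.58], [-1.14, 4.28], [0, 2.63], [-3.12, 3.12]. Speed limits (rad/s): [2.57, 2.57, 3.01, 3.14, 3.14, 3.14].

## Interface

Orientations are given as a unit quaternion [w, x, y, z].
In Python, from bench import get_obs, camera, hand_in gives the robot as it stands.
- The arm moves only by the tool carry_out, never from a script. Its argument "plan" is a list that holds one entry, the list of rows, each a list of 7 numbers: the shift along the world's x, y, z in m, then the turn, a rotation vector about the world's x, y, z in rad, then the opening, from 0 (shut) to 1 (fully open). In form: [[[x, y, z, rx, ry, rz, hand], ...]]. A call has exactly 5 rows; each row is the pose to reach, as a shift and turn from the pose commanded when the call began; what a row does not reach only later rows make up. A row lasts 1/12 s, in which the tool goes at most 41.7 mm and 7.16 degrees, less where a joint would pass 70% of its speed; a pose out of reach is approached as far as the arm can. A call with a gripper value outside its range is refused whole. The fingers move at their own pace and stop on an object; the grip force is fixed at half the most. Time passes only in rows, so rows that repeat a pose let the fingers close, or fill a call up. It gives the time, the measured TCP pose, the force, the opening and the grip force at its end, in the units of the state.
- get_obs(): the state, without advancing time (a new reading comes with each control period).
- camera(name): name is "scene" or "side" or "wrist"; returns a dict with "pixels" (400x640x3 uint8, red, green, blue), "z_map" (400x640 float32, m along the optical axis (not along the pixel's ray), 0 where there is no reading), "camera_matrix" (3x3 intrinsics, pixels), "cam_to_world" (4x4, takes a point from camera to world coordinates). Camera axes: x right, y up, looking along -z (the intrinsics and any distortion apply to the point x, -y, -z); pixel columns grow to the right and rows downward; lengths in m; the calibration is good to about 2 mm. A picture is of the moment at which its call begins.
- hand_in(): hands the job in; it is judged then, once.
The state is a dict: "time_s": time; "q": joint angles; "dq": joint speeds; "joint_efforts": joint torques, N m; "eef_pos": TCP position; "eef_rot": TCP orientation; "wrist_force": force on the tool from outside, world axes, zero at the start; "torque": the same for the moment, N m; "opening": opening from 0.0 (shut) to 1.0 (fully open); "grasp_force": force on a finger pad.
Only numpy, scipy, OpenCV 4.12 (cv2) and the standard library are available. Lean on these libraries where they do the work, as an engineer would, in place of code of your own. Each camera call takes 0.05 s, during which the arm holds its last target. There are 200 camera calls.

## Task

Before casting, the brass dipper has to be dressed in the crucible, but someone left a lead sinker lying across the crucible's mouth: clear that one away into the wooden crate. Then take the dipper from its rest, dip its cup into the crucible and press the sprung plate inside down by about a centimetre for a moment, feeling for it because its height varies, and never driving it down to its stop. Hang the dipper back in both notches of its rest, and leave the mould block and the two sinkers lying on the cart where they are.

Things in the scene. Friction and masses are not known exactly. Their poses are not given: they have to be found in the camera images.
- sinker: the sinker to clear away, lying flat across the crucible's mouth: a bar of warm grey lead, 132 long, 24 wide, 22 high, the last 12 mm at each end a narrower lug. Origin: centre of its underside; x along its length, z up. About 0.6 kg.
- crate: fixed slatted wooden crate, outside 220 (x) by 240 (y) by 70 high, walls and floor 8, open on top. Origin: centre of its underside, z up. Its +x half holds two such sinkers lying along y (at x about 35 and 70); its -x half is free. A tin chute on a stand, 90 wide, comes down to its +x wall: lower lip at x 92, 80 high; upper end at x 283, 190 high.
- crucible: fixed orange ceramic crucible, round, 100 high, outside radius 36 at the foot and 51 at the rim, wall 6, open on top. Origin: centre of its underside, z up.
- crucible_rim (a point): centre of the crucible's mouth at rim height, 100 above the cart top (clear radius 45).
- plate (a joint): travel (m) of the level sprung steel plate inside the crucible (radius 30, on its axis): 0 at rest, grows as it is pushed down, stop at 0.022. Its top rests 25 to 60 mm below the rim, different each time and not reported. It pushes back with about 2.5 N at first, 4.5 N at 10 mm, 6.5 N at 20 mm.
- dipper: brass dipper, 0.28 kg: level handle 150 long, 12 by 12 in section, along its y (from y -85 to +65); at y +65 a 10 mm square shank drops to a round cup 31 across, 30 high. Origin: the grip point, on the handle's centre line midway between the two notches that carry it, 145 above the cart top in the rest. z up, away from the cup.
- dipper_tip (a point): centre of the underside of the dipper's cup: 65 towards +y and 125 below the dipper's origin.
- rest: fixed steel rest: base 100 by 170 by 12, two uprights at y -40 and +40, 6 thick, each with an open V-sided notch whose flat floor is 139 above the cart top, 18 wide between the sides at the floor, about 44 at the mouth, 19 higher. The handle lies along y on both floors. Origin: centre of the base's underside.
- rest_seat (a point): where the dipper's origin lies when it hangs in the rest: midway between the notches, 145 above the cart top.
- mould: bystander: cast iron mould block 110 by 70 by 60 high, on the cart beyond the crucible; origin centre of underside.
- cart_sinker_a: bystander lying on the cart beyond the crucible: a bar of warm grey lead, 132 long, 24 wide, 22 high, the last 12 mm at each end a narrower lug. Origin: centre of its underside; x along its length, z up.
- cart_sinker_b: bystander lying on the cart beyond the crucible: a bar of warm grey lead, 132 long, 24 wide, 22 high, the last 12 mm at each end a narrower lug. Origin: centre of its underside; x along its length, z up.
Mind the look-alikes: they are no part of the job. Leave any orange look-alike of the sinker alone. Leave any black look-alike of the dipper alone.

How it is judged:
By the outcome, as a careful person would: the job done as asked, in the order asked, and still so for the second after the job is handed in, with the robot touching nothing.
It also fails if it takes over 64 s, if anything falls off the work surface, if the arm or the gripper's body presses on something with over 40 N, if the wrist force passes 120 N, or if a joint passes its speed limit or range.

## Working session

There is one attempt and no reset: what is moved stays moved. The work goes in short steps, Python scripts to look and compute and a tool call to move; the robot and the scene stay as the last step left them, time stands still between calls to the robot, and variables do not carry over. Pictures are saved under pics/ and viewed, at most 10 in all, crops included, and the job is handed in when it is done.

Besides the shell and the picture viewer there is one more tool, called after "Call:" by a JSON object that holds its "api" and its "payload". carry_out: Moves the arm, as the interface text tells. Its arguments: {"type":"object","properties":{"plan":{"type":"array","items":{"type":"array","items":{"type":"array","items":{"type":"number"}}}}},"required":["plan"]}

```bash
mkdir -p pics
cat > h.py <<'E'
import numpy as np,cv2
from bench import get_obs,camera
def pts(c):
    z=c["z_map"];K=c["camera_matrix"];v,u=np.mgrid[0:400,0:640]
    p=np.stack([(u-K[0,2])/K[0,0]*z,-(v-K[1,2])/K[1,1]*z,-z,np.ones_like(z)],-1)@np.array(c["cam_to_world"]).T
    p=p[...,:3];p[z<=0]=np.nan;return p
E
python3 - <<'E'
from h import *
for n in("scene","side"):
    c=camera(n);cv2.imwrite(f"pics/{n}0.png",c["pixels"][...,::-1]);np.savez(f"{n}0.npz",**c)
    print(n,np.round(c["cam_to_world"],3).tolist(),c["camera_matrix"].tolist())
print(get_obs())
E
```

```text
scene [[0.317, -0.672, 0.669, 1.175], [0.948, 0.213, -0.236, -0.179], [0.016, 0.709, 0.705, 0.789], [0.0, 0.0, 0.0, 1.0]] [[391.4368687072958, 0.0, 323.8364257649098], [0.0, 391.4368687072958, 200.62869525331564], [0.0, 0.0, 1.0]]
side [[-0.999, 0.02, -0.029, 0.471], [-0.036, -0.503, 0.863, 1.176], [0.003, 0.864, 0.504, 0.777], [0.0, 0.0, 0.0, 1.0]] [[496.1996642795916, 0.0, 318.3073305036592], [0.0, 496.1996642795916, 214.2266502339066], [0.0, 0.0, 1.0]]
{'time_s': 0.1, 'q': array([-1.39029937e+00,  1.81473900e-01,  1.60789157e+00,  1.09646298e-05,
        1.35380741e+00, -2.06315636e-01]), 'dq': array([ 0.00036894, -0.00062768, -0.00270394,  0.00078256, -0.00065719,
        0.0008616 ]), 'joint_efforts': array([ 3.00811989e-04, -4.45873797e+01, -3.52236664e+01, -3.12986895e-04,
        4.14110589e-03, -3.02881824e-05]), 'eef_pos': array([ 0.21683331, -0.53201961,  0.23047817]), 'eef_rot': array([-7.89976849e-04,  9.81355152e-01,  1.92201567e-01,  1.55519143e-05]), 'wrist_force': array([-0.168367  , -0.25207882, -0.80470564]), 'torque': array([ 0.01022758, -0.01423751, -0.01639143]), 'grasp_force': 0.0, 'opening': 1.0007511914383351}
```

View pics/scene0.png

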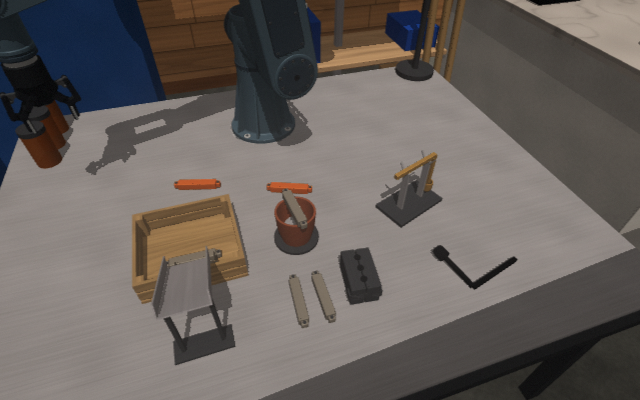

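View pics/side0.png

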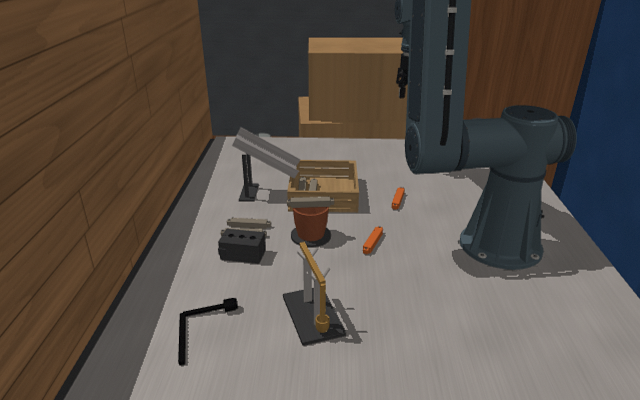

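The scene view shows the grey sinker across the crucible mouth at (294,208) and the brass dipper on its rest at (415,167). The crate is at (190,245), with the chute at (185,285).

Sinker candidates:
- Grey bar on the crucible (294,208): this fits, because it is the only grey one lying across the mouth.
- Orange bars (197,184) and (289,188): look-alikes.
- Grey bars on the cart (299,300) and (323,295): bystanders.

Dipper candidates:
- Brass one on the rest (415,167): this fits.
- Black one (475,270): look-alike.

Run:
```python
from h import *
S={n:dict(np.load(n+"0.npz")) for n in("scene","side")}
i=S["scene"]["pixels"][130:270,230:460,::-1];cv2.imwrite("pics/crop.png",cv2.resize(i,None,fx=3.4,fy=3.4,interpolation=cv2.INTER_CUBIC))
def rect(n,q,a):
    if len(q)<5: print(n,a,len(q));return
    r=cv2.minAreaRect((q[:,:2]*1000).astype(np.float32));print(n,a,len(q),"z",np.round(np.percentile(q[:,2],[5,50,95]),4),"rect",np.round(r[0],1),np.round(r[1],1),round(r[2],1),"med",np.round(np.median(q,0),4))
for n,c in S.items():
    P=pts(c);hsv=cv2.cvtColor(c["pixels"],cv2.COLOR_RGB2HSV);H,s,V=[hsv[...,k].astype(int) for k in range(3)]
    def box(u0,u1,v0,v1):
        m=np.zeros((400,640),bool);m[v0:v1,u0:u1]=1;return m
    B={"scene":dict(cr=box(265,330,185,255),re=box(370,450,145,225),ct=box(125,255,190,305)),"side":dict(cr=box(280,340,190,250),re=box(275,350,238,350),ct=box(285,362,155,215))}[n]
    z=P[...,2]
    rect(n,P[B["cr"]&(z>.112)&(z<.13)&(s<90)],"sinker top")
    rect(n,P[B["cr"]&(z>.094)&(z<.108)&(s>110)],"rim")
    br=B["re"]&(s>110)&(H>8)&(H<30)
    rect(n,P[br&(z>.146)&(z<.16)],"handle top")
    rect(n,P[br&(z>.01)&(z<.06)],"cup")
    rect(n,P[B["re"]&(z>.006)&(z<.018)&(s<90)&(V<90)],"rest base")
    rect(n,P[B["re"]&(z>.125)&(z<.17)&(s<70)],"upright tops")
    rect(n,P[B["ct"]&(z>.064)&(z<.076)&(s>70)&(H>8)&(H<25)],"crate top")
    rect(n,P[B["ct"]&(z>.02)&(z<.04)&(s<80)],"crate sinkers")
```

```text
scene sinker top 417 z [0.1152 0.1225 0.1247] rect [535.2 -30.7] [128.9  24.5] 6.1 med [ 0.5432 -0.031   0.1225]
scene rim 240 z [0.0951 0.0997 0.1024] rect [537.  -28.6] [96.  98.2] 4.3 med [ 0.5415 -0.0378  0.0997]
scene handle top 223 z [0.1469 0.1516 0.1537] rect [514.8 300.5] [ 12.4 148.2] 20.1 med [0.5162 0.2984 0.1516]
scene cup 69 z [0.0261 0.0452 0.0559] rect [492.9 376.2] [16.9 30.7] 50.2 med [0.4989 0.3707 0.0452]
scene rest base 1324 z [0.0097 0.013  0.0155] rect [511.8 308.6] [101.1 174.2] 20.4 med [0.5234 0.2994 0.013 ]
scene upright tops 101 z [0.1266 0.1467 0.1586] rect [517.5 290.9] [ 50.1 125.3] 19.7 med [0.5082 0.2786 0.1467]
scene crate top 1262 z [0.0653 0.07   0.0722] rect [ 502.9 -290.5] [223.4 240.5] 1.1 med [ 0.5036 -0.3075  0.07  ]
scene crate sinkers 400 z [0.0246 0.0299 0.0322] rect [ 556.9 -320.1] [ 64.  201.1] 15.2 med [ 0.5411 -0.286   0.0299]
side sinker top 319 z [0.1132 0.1209 0.1249] rect [534.3 -27.9] [129.1  33.1] 8.4 med [ 0.5345 -0.0218  0.1209]
side rim 125 z [0.0944 0.0988 0.1027] rect [537.5   1.7] [111.1  48.5] 6.2 med [0.5325 0.011  0.0988]
side handle top 259 z [0.1473 0.1511 0.153 ] rect [514.1 305. ] [ 12.8 156.3] 19.8 med [0.513  0.3119 0.1511]
side cup 236 z [0.014  0.0398 0.054 ] rect [503.9 191.2] [ 53.3 396.5] 8.6 med [0.4913 0.3786 0.0398]
side rest base 1791 z [0.008  0.0122 0.0148] rect [525.3 197.5] [133.2 417.3] 6.3 med [0.5225 0.3217 0.0122]
side upright tops 140 z [0.1262 0.1456 0.1577] rect [509.1 318.2] [ 49.7 114.1] 19.7 med [0.5111 0.3346 0.1456]
side crate top 598 z [0.0648 0.0698 0.0735] rect [ 503.6 -232.8] [219.5 369.5] 0.9 med [ 0.5022 -0.1814  0.0698]
side crate sinkers 183 z [0.0275 0.0304 0.0349] rect [ 494.6 -294.2] [243.8 215. ] 87.0 med [ 0.5511 -0.3004  0.0304]
```

View pics/crop.png

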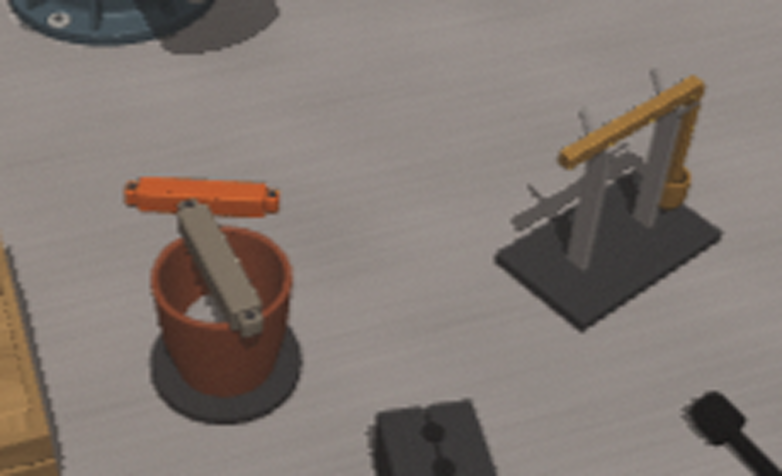

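The crop confirms it: grey bar on the orange crucible at about (220,265), and the brass dipper in both notches at about (630,120).

Measured positions agree with the given heights and sizes:
- **Sinker:** (0.535, -0.030), yaw 6°
- **Rim:** (0.537, -0.029)
- **Crate:** (0.503, -0.2905), yaw about 1°
- **Dipper origin:** about (0.511, 0.312), rest yaw 20°

I'll move over the sinker.

Call:
{"api": "carry_out", "payload": {"plan": [[[0.021,0.0335,0,0,0,-0.056,1],[0.042,0.067,0,0,0,-0.112,1],[0.063,0.1005,0,0,0,-0.168,1],[0.084,0.134,0,0,0,-0.224,1],[0.105,0.1675,0,0,0,-0.279,1]]]}}

```text
time_s: 0.52
eef_pos: [0.3223, -0.3632, 0.2308]
eef_rot: [-0.0, 0.999, 0.052, -0.0]
wrist_force: [0.6, 0.4, 0.5]
opening: 0.997
grasp_force: 0.0
```

Call:
{"api": "carry_out", "payload": {"plan": [[[0.021,0.0335,0,0,0,0,1],[0.042,0.067,0,0,0,0,1],[0.063,0.1005,0,0,0,0,1],[0.084,0.134,0,0,0,0,1],[0.105,0.1675,0,0,0,0,1]]]}}

```text
time_s: 0.93
eef_pos: [0.4274, -0.1956, 0.2311]
eef_rot: [-0.0, 0.999, 0.054, -0.0]
wrist_force: [0.2, -0.5, 0.3]
opening: 0.997
grasp_force: 0.0
```

Call:
{"api": "carry_out", "payload": {"plan": [[[0.022,0.0335,0,0,0,0,0.8],[0.044,0.067,0,0,0,0,0.8],[0.066,0.1005,0,0,0,0,0.8],[0.088,0.134,0,0,0,0,0.8],[0.108,0.167,0,0,0,0,0.8]]]}}

```text
time_s: 1.35
eef_pos: [0.5356, -0.0284, 0.231]
eef_rot: [-0.0, 0.999, 0.054, -0.0]
wrist_force: [0.6, -1.2, 0.4]
opening: 0.799
grasp_force: 0.0
```

Run:
```python
from h import *
from scipy.spatial.transform import Rotation as R
o=get_obs();r=R.from_quat(o["eef_rot"],scalar_first=True).as_matrix();print(o["time_s"],o["eef_pos"],r[:,1],r[:,2],o["wrist_force"],o["opening"])
c=camera("wrist");cv2.imwrite("pics/w1.png",c["pixels"][...,::-1]);P=pts(c);s=cv2.cvtColor(c["pixels"],cv2.COLOR_RGB2HSV)[...,1]
z=P[...,2];m=(z>.118)&(z<.127)&(s<90)&(abs(P[...,0]-.535)<.08)&(abs(P[...,1]+.03)<.025);q=P[m]
print(len(q),cv2.minAreaRect((q[:,:2]*1000).astype(np.float32)),np.median(q[:,2]))
```

```text
1.35 [ 0.53561584 -0.02841667  0.23102973] [ 1.07870370e-01 -9.94164963e-01 -9.46046019e-05] [-1.69482931e-04  7.67703717e-05 -9.99999983e-01] [ 0.59507489 -1.22279133  0.41543953] 0.7989479850030927
3303 ((533.7244873046875, -31.08549690246582), (129.5782470703125, 23.891441345214844), 5.59269905090332) 0.1219180317496375
```

View pics/w1.png

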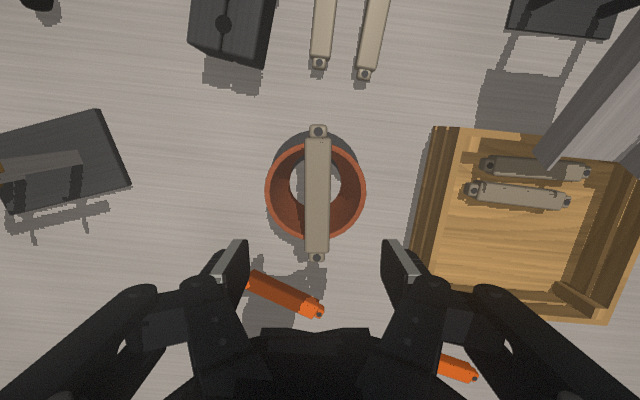

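The wrist view shows the sinker lying over the mouth, from (318,130) to (316,258), and two sinkers in the crate's +x half at (535,168) and (515,195). The wrist measurement gives (0.534, -0.031), which agrees with the first one. Next I'll descend and grip.

Call:
{"api": "carry_out", "payload": {"plan": [[[-0.001,-0.001,-0.03,0,0,0,0.8],[-0.002,-0.002,-0.06,0,0,0,0.8],[-0.002,-0.002,-0.09,0,0,0,0.8],[-0.002,-0.0025,-0.115,0,0,0,0.8],[-0.002,-0.0025,-0.127,0,0,0,0.7]]]}}

```text
time_s: 1.82
eef_pos: [0.5303, -0.0322, 0.1004]
eef_rot: [-0.001, 0.999, 0.054, -0.003]
wrist_force: [-1.1, 0.0, -0.9]
opening: 0.696
grasp_force: 0.0
```

Call:
{"api": "carry_out", "payload": {"plan": [[[0,0,0,0,0,0,0.2],[0,0,0,0,0,0,0.1],[0,0,0,0,0,0,0],[0,0,0,0,0,0,0],[0,0,0,0,0,0,0]]]}}

```text
time_s: 2.23
eef_pos: [0.5343, -0.0334, 0.1061]
eef_rot: [0.001, 0.999, 0.054, 0.002]
wrist_force: [0.6, -0.2, 2.1]
opening: 0.265
grasp_force: 61.9
```

Call:
{"api": "carry_out", "payload": {"plan": [[[0,0,0,0,0,0,0],[0,0,0.005,0,0,0,0],[0,0,0.015,0,0,0,0],[0,0,0.03,0,0,0,0],[0,0,0.05,0,0,0,0]]]}}

```text
time_s: 2.65
eef_pos: [0.5309, -0.0325, 0.1531]
eef_rot: [-0.001, 0.999, 0.054, -0.002]
wrist_force: [0.7, -0.5, -6.9]
opening: 0.26
grasp_force: 60.7
```

Call:
{"api": "carry_out", "payload": {"plan": [[[-0.007,-0.022,0.02,0,0,0.12,0],[-0.014,-0.044,0.03,0,0,0.24,0],[-0.021,-0.066,0.03,0,0,0.36,0],[-0.028,-0.088,0.03,0,0,0.48,0],[-0.035,-0.11,0.03,0,0,0.6,0]]]}}

```text
time_s: 3.07
eef_pos: [0.497, -0.1436, 0.1845]
eef_rot: [-0.0, 0.937, 0.35, -0.0]
wrist_force: [1.0, -0.4, -7.1]
opening: 0.263
grasp_force: 60.9
```

Call:
{"api": "carry_out", "payload": {"plan": [[[-0.007,-0.022,0,0,0,0.12,0],[-0.014,-0.044,0,0,0,0.24,0],[-0.021,-0.066,0,0,0,0.36,0],[-0.028,-0.088,0,0,0,0.48,0],[-0.035,-0.11,0,0,0,0.6,0]]]}}

```text
time_s: 3.48
eef_pos: [0.4618, -0.2536, 0.1841]
eef_rot: [-0.001, 0.792, 0.611, -0.0]
wrist_force: [0.7, -0.5, -6.3]
opening: 0.263
grasp_force: 60.9
```

Call:
{"api": "carry_out", "payload": {"plan": [[[-0.006,-0.02,0,0,0,0.12,0],[-0.0125,-0.0395,0,0,0,0.24,0],[-0.0125,-0.0395,0,0,0,0.28,0],[-0.0125,-0.0395,0,0,0,0.28,0],[-0.0125,-0.0395,0,0,0,0.28,0]]]}}

```text
time_s: 3.9
eef_pos: [0.4499, -0.2921, 0.184]
eef_rot: [-0.001, 0.702, 0.712, 0.0]
wrist_force: [-0.7, 0.3, -5.9]
opening: 0.261
grasp_force: 60.9
```

Run:
```python
from h import *
from scipy.spatial.transform import Rotation as R
o=get_obs();r=R.from_quat(o["eef_rot"],scalar_first=True).as_matrix();print(o["time_s"],o["eef_pos"],r[:,1],r[:,2],o["wrist_force"],o["opening"])
c=camera("wrist");cv2.imwrite("pics/w2.png",c["pixels"][...,::-1])
c=camera("scene");P=pts(c);hsv=cv2.cvtColor(c["pixels"],cv2.COLOR_RGB2HSV);s=hsv[...,1]
q=P[(abs(P[...,0]-.537)<.04)&(abs(P[...,1]+.029)<.04)&(P[...,2]<.09)&(P[...,2]>.02)&(s<70)]
print("plate",len(q),np.percentile(q,[5,50,95],axis=0) if len(q) else 0)
q=P[(abs(P[...,0]-.537)<.065)&(abs(P[...,1]+.029)<.065)&(P[...,2]<.104)&(P[...,2]>.095)&(s>110)]
print(cv2.minEnclosingCircle((q[:,:2]*1000).astype(np.float32)),cv2.minAreaRect((q[:,:2]*1000).astype(np.float32)))
np.savez("scene1.npz",**c)
```

```text
3.9 [ 0.44988804 -0.29205077  0.18398325] [ 9.99890784e-01  1.47512952e-02 -9.04934042e-04] [-9.24810776e-04  1.34069116e-03 -9.99998674e-01] [-0.67650587  0.2955018  -5.9311521 ] 0.26128891883804756
plate 146 [[ 0.50653061 -0.04698275  0.04912439]
 [ 0.51927003 -0.02458929  0.05171184]
 [ 0.53280742 -0.00320089  0.05371985]]
((533.0093383789062, -28.88566017150879), 51.27079391479492) ((532.9042358398438, -27.082870483398438), (96.81758880615234, 101.5166015625), 77.16986083984375)
```

View pics/w2.png

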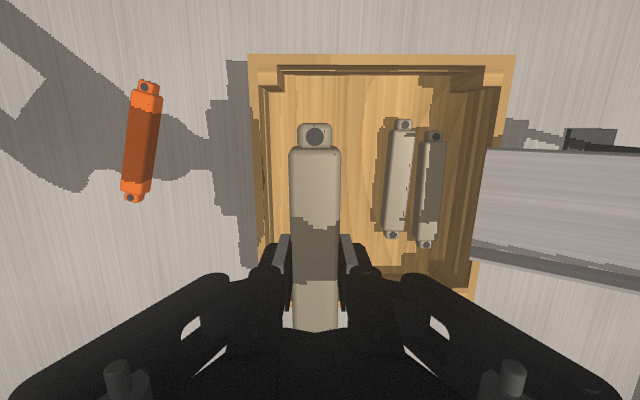

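The sinker hangs at (316,230) over the free half, and the crate's own sinkers at (397,180) and (430,190) are clear. With the mouth open, the scene depth puts the plate top at z of about 0.052, which is 48 mm below the rim. The rim centre is now (0.533, -0.029). I'll lower the sinker into the crate.

Call:
{"api": "carry_out", "payload": {"plan": [[[0,0,-0.03,0,0,0,0],[0,0,-0.06,0,0,0,0],[0,0,-0.09,0,0,0,0],[0,0,-0.12,0,0,0,0],[0,0,-0.14,0,0,0,0]]]}}

```text
time_s: 4.42
eef_pos: [0.4495, -0.2904, 0.0415]
eef_rot: [-0.002, 0.701, 0.713, 0.0]
wrist_force: [-0.2, 0.6, -6.0]
opening: 0.265
grasp_force: 60.8
```

Call:
{"api": "carry_out", "payload": {"plan": [[[0,0,-0.01,0,0,0,0],[0,0,-0.02,0,0,0,0],[0,0,-0.026,0,0,0,0],[0,0,-0.029,0,0,0,0],[0,0,-0.03,0,0,0,0]]]}}

```text
time_s: 4.83
eef_pos: [0.451, -0.2929, 0.0148]
eef_rot: [0.001, 0.701, 0.713, -0.0]
wrist_force: [-0.4, 0.4, -6.4]
opening: 0.263
grasp_force: 60.9
```

Call:
{"api": "carry_out", "payload": {"plan": [[[0,0,-0.001,0,0,0,0],[0,0,-0.002,0,0,0,0],[0,0,-0.002,0,0,0,0.3],[0,0,-0.002,0,0,0,0.5],[0,0,-0.002,0,0,0,0.5]]]}}

```text
time_s: 5.25
eef_pos: [0.4564, -0.2957, 0.016]
eef_rot: [0.007, 0.702, 0.713, 0.002]
wrist_force: [14.2, -0.4, 8.3]
opening: 0.497
grasp_force: 0.0
```

Call:
{"api": "carry_out", "payload": {"plan": [[[0,0,0,0,0,0,0.5],[0,0,0.02,0,0,0,0.5],[0,0,0.05,0,0,0,0.5],[0,0,0.085,0,0,0,0.5],[0,0,0.12,0,0,0,0.5]]]}}

```text
time_s: 5.67
eef_pos: [0.4506, -0.2927, 0.1344]
eef_rot: [0.001, 0.701, 0.713, -0.0]
wrist_force: [0.3, -0.9, -1.1]
opening: 0.497
grasp_force: 0.0
```

Run:
```python
from h import *
o=get_obs();print(o["time_s"],o["eef_pos"],o["wrist_force"])
c=camera("scene");cv2.imwrite("pics/s3.png",c["pixels"][...,::-1]);P=pts(c);hsv=cv2.cvtColor(c["pixels"],cv2.COLOR_RGB2HSV);s=hsv[...,1]
q=P[(abs(P[...,0]-.451)<.03)&(abs(P[...,1]+.29)<.08)&(P[...,2]<.034)&(P[...,2]>.024)&(s<90)]
print(len(q), len(q) and (cv2.minAreaRect((q[:,:2]*1000).astype(np.float32)),np.median(q,0)))
```

```text
5.6667 [ 0.45062751 -0.29272916  0.13444345] [ 0.27349621 -0.86451348 -1.09658613]
388 (((451.2828674316406, -290.9696044921875), (25.678150177001953, 128.53697204589844), 1.4440077543258667), array([ 0.45385194, -0.29265386,  0.029556  ]))
```

The sinker lies flat in the crate's free half at (0.451, -0.291), with its top at z 0.030. Next I'll go to the dipper.

Call:
{"api": "carry_out", "payload": {"plan": [[[0.003,0.03,0.025,0,0,0.07,0.5],[0.006,0.065,0.05,0,0,0.14,0.5],[0.009,0.1,0.07,0,0,0.21,0.7],[0.012,0.135,0.09,0,0,0.28,0.7],[0.015,0.17,0.11,0,0,0.334,0.7]]]}}

```text
time_s: 6.13
eef_pos: [0.4658, -0.1214, 0.2446]
eef_rot: [0.002, 0.572, 0.82, 0.0]
wrist_force: [0.7, -0.4, -0.1]
opening: 0.7
grasp_force: 0.0
```

Call:
{"api": "carry_out", "payload": {"plan": [[[0.004,0.038,0,0,0,0,0.7],[0.008,0.076,0,0,0,0,0.7],[0.012,0.114,0,0,0,0,0.7],[0.016,0.152,0,0,0,0,0.7],[0.02,0.19,0,0,0,0,0.7]]]}}

```text
time_s: 6.55
eef_pos: [0.486, 0.0693, 0.2437]
eef_rot: [0.002, 0.573, 0.82, 0.001]
wrist_force: [0.4, -0.0, 0.9]
opening: 0.694
grasp_force: 0.0
```

Call:
{"api": "carry_out", "payload": {"plan": [[[0.004,0.038,0,0,0,0,0.7],[0.008,0.076,0,0,0,0,0.7],[0.012,0.114,0,0,0,0,0.7],[0.016,0.152,0,0,0,0,0.7],[0.02,0.19,0,0,0,0,0.7]]]}}

```text
time_s: 6.97
eef_pos: [0.5059, 0.2597, 0.2435]
eef_rot: [0.001, 0.573, 0.82, 0.001]
wrist_force: [0.9, -0.7, 0.8]
opening: 0.694
grasp_force: 0.0
```

Call:
{"api": "carry_out", "payload": {"plan": [[[0,0.02,0,0,0,0,0.7],[0,0.04,0,0,0,0,0.7],[0,0.06,0,0,0,0,0.7],[0,0.066,0,0,0,0,0.7],[0,0.066,0,0,0,0,0.7]]]}}

```text
time_s: 7.38
eef_pos: [0.5055, 0.3248, 0.2429]
eef_rot: [0.0, 0.572, 0.82, 0.001]
wrist_force: [0.6, 0.2, 0.8]
opening: 0.707
grasp_force: 0.0
```

Run:
```python
from h import *
from scipy.spatial.transform import Rotation as R
o=get_obs();r=R.from_quat(o["eef_rot"],scalar_first=True).as_matrix();print(o["time_s"],o["eef_pos"],r[:,1],r[:,2],o["wrist_force"],o["opening"])
for n in("wrist","scene1","side0"):
    c=camera(n) if n=="wrist" else np.load(n+".npz")
    if n=="wrist":cv2.imwrite("pics/w4.png",c["pixels"][...,::-1])
    P=pts(c);hsv=cv2.cvtColor(c["pixels"],cv2.COLOR_RGB2HSV);s=hsv[...,1];H=hsv[...,0]
    b=(s>110)&(H>8)&(H<30)&(abs(P[...,0]-.51)<.08)&(abs(P[...,1]-.31)<.12)
    q=P[b&(P[...,2]>.147)&(P[...,2]<.156)]
    if len(q)<9:print(n,"none");continue
    r=cv2.minAreaRect((q[:,:2]*1000).astype(np.float32));z=np.median(q[:,2])
    a=np.radians(20);e=np.array([-np.sin(a),np.cos(a)]);t=q[:,:2]@e
    # centreline: medians of narrow bins
    print(n,len(q),r,z,"ends",np.percentile(t,[.5,99.5]),[np.round(np.median(q[abs(t-k)<.008],0),4).tolist() for k in (.06,.09,.12,.15,.17)])
    d=(P[...,:2]-np.array([.511,.312])); dx=d@np.array([np.cos(a),np.sin(a)]);dy=d@e
    u=P[(abs(dx)<.035)&(abs(abs(dy)-.04)<.02)&(P[...,2]>.15)&(P[...,2]<.165)&(s<80)]
    if len(u)>5:
        tu=u[:,:2]@e;print(" upr t",[ (len(w),np.round(np.percentile(w,[2,50,98]),4).tolist()) for w in (tu[tu<np.mean(tu)],tu[tu>=np.mean(tu)])])
```

```text
7.3833 [0.50550421 0.32483482 0.24291403] [0.93826558 0.34591191 0.00162738] [ 1.48923224e-03  6.65141229e-04 -9.99998670e-01] [0.57417682 0.18757397 0.77480895] 0.7069737658230675
wrist 2134 ((513.56396484375, 300.943115234375), (11.822385787963867, 149.5403289794922), 19.869230270385742) 0.15075524366066445 ends [0.03318082 0.18177049] [[0.5297, 0.2566, 0.1509], [0.5198, 0.285, 0.1507], [0.5091, 0.3132, 0.1508], [0.4992, 0.3413, 0.1507], [0.4921, 0.3603, 0.1508]]
 upr t [(168, [0.0704, 0.0749, 0.0924]), (170, [0.1513, 0.1544, 0.1573])]
scene1 211 ((514.5161743164062, 300.79302978515625), (12.661286354064941, 149.89915466308594), 19.80115509033203) 0.15168758766046597 ends [0.03266528 0.18102717] [[0.5318, 0.2569, 0.1519], [0.5217, 0.2862, 0.1516], [0.5111, 0.3125, 0.152], [0.5011, 0.3414, 0.1521], [0.4946, 0.3606, 0.1515]]
 upr t [(18, [0.0706, 0.0743, 0.0826]), (18, [0.143, 0.1544, 0.1629])]
side0 250 ((514.9036254882812, 302.902099609375), (12.808534622192383, 151.84844970703125), 19.814056396484375) 0.15118011936139503 ends [0.03349752 0.18387482] [[0.532, 0.2566, 0.1514], [0.5224, 0.2844, 0.151], [0.513, 0.3132, 0.1513], [0.5018, 0.3414, 0.151], [0.4965, 0.3602, 0.1512]]
 upr t [(21, [0.0713, 0.076, 0.0789]), (26, [0.1505, 0.1559, 0.1599])]
```

View pics/w4.png

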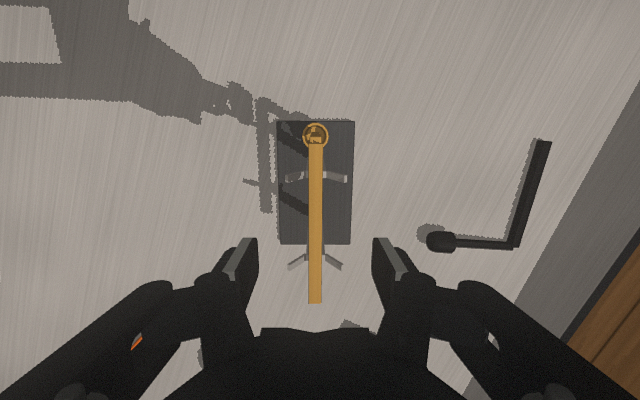

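The wrist view shows the handle from (315,135) to (315,303), centred between the fingers, with the uprights at rows 177 and 262 and the black look-alike at (520,200) off to the side. The handle's top is at z 0.151 and its length is 150, as given. I'll descend and grip 15 mm towards the cup.

Call:
{"api": "carry_out", "payload": {"plan": [[[0,0,-0.03,0,0,0,0.7],[0,0,-0.06,0,0,0,0.7],[0,0,-0.09,0,0,0,0.7],[0,0,-0.108,0,0,0,0.7],[0,0,-0.117,0,0,0,0.7]]]}}

```text
time_s: 7.85
eef_pos: [0.504, 0.3213, 0.1223]
eef_rot: [-0.001, 0.573, 0.819, -0.002]
wrist_force: [-0.1, 0.0, 0.2]
opening: 0.697
grasp_force: 0.0
```

Call:
{"api": "carry_out", "payload": {"plan": [[[0,0,0,0,0,0,0.4],[0,0,0,0,0,0,0.2],[0,0,0,0,0,0,0],[0,0,0,0,0,0,0],[0,0,0,0,0,0,0]]]}}

```text
time_s: 8.27
eef_pos: [0.5069, 0.3238, 0.1275]
eef_rot: [0.001, 0.573, 0.82, 0.002]
wrist_force: [1.1, -1.1, 5.1]
opening: 0.124
grasp_force: 59.0
```

Call:
{"api": "carry_out", "payload": {"plan": [[[0,0,0,0,0,0,0],[0,0,0,0,0,0,0],[0,0,0,0,0,0,0],[0,0,0,0,0,0,0],[0,0,0,0,0,0,0]]]}}

```text
time_s: 8.68
eef_pos: [0.507, 0.3238, 0.1276]
eef_rot: [0.001, 0.573, 0.82, 0.002]
wrist_force: [0.2, -1.3, 6.4]
opening: 0.125
grasp_force: 59.2
```

Call:
{"api": "carry_out", "payload": {"plan": [[[0,0,0.003,0,0,0,0],[0,0,0.01,0,0,0,0],[0,0,0.02,0,0,0,0],[0,0,0.03,0,0,0,0],[0,0,0.035,0,0,0,0]]]}}

```text
time_s: 9.1
eef_pos: [0.5061, 0.3238, 0.1623]
eef_rot: [0.001, 0.573, 0.82, 0.001]
wrist_force: [0.9, 0.5, -2.6]
opening: 0.122
grasp_force: 58.5
```

Run:
```python
from h import *
o=get_obs();print(o["time_s"],o["eef_pos"],o["wrist_force"],o["torque"],o["opening"],o["grasp_force"])
c=camera("side");cv2.imwrite("pics/d5.png",cv2.resize(c["pixels"][200:350,230:430,::-1],None,fx=3.5,fy=3.5))
P=pts(c);hsv=cv2.cvtColor(c["pixels"],cv2.COLOR_RGB2HSV);s=hsv[...,1];H=hsv[...,0]
b=(s>110)&(H>8)&(H<30)&(abs(P[...,0]-.51)<.08)&(abs(P[...,1]-.31)<.12)
e=np.array([-.342,.94]);t=P[...,:2]@e
for k in(.04,.06,.08,.10,.16,.175):
    q=P[b&(abs(t-k)<.006)&(P[...,2]>.15)]; print(k,len(q),len(q) and np.percentile(q[:,2],[50,90]))
```

```text
9.1 [0.50611998 0.32384898 0.16234953] [ 0.85054078  0.5104118  -2.62240508] [ 0.01782646 -0.04697388  0.03861769] 0.12165479875674931 58.54226231575012
0.04 8 [0.18347491 0.18540161]
0.06 12 [0.18414516 0.18644798]
0.08 0 0
0.1 0 0
0.16 24 [0.18624715 0.18735612]
0.175 35 [0.18557373 0.18684691]
```

The dipper is up and level to within about 1°, and the force reads its weight at -2.6 N. I'll lift it further and carry it over the crucible. The TCP target is (0.551, -0.0765).

Call:
{"api": "carry_out", "payload": {"plan": [[[0,0,0.02,0,0,0,0],[0,0,0.04,0,0,0,0],[0,0,0.06,0,0,0,0],[0,-0.01,0.08,0,0,0,0],[0,-0.03,0.085,0,0,0,0]]]}}

```text
time_s: 9.57
eef_pos: [0.5067, 0.296, 0.2494]
eef_rot: [0.001, 0.572, 0.82, 0.003]
wrist_force: [1.2, 4.5, -0.5]
opening: 0.127
grasp_force: 59.4
```

Call:
{"api": "carry_out", "payload": {"plan": [[[0.005,-0.03,0,0,0,0,0],[0.01,-0.062,0,0,0,0,0],[0.015,-0.094,0,0,0,0,0],[0.02,-0.126,0,0,0,0,0],[0.025,-0.158,0,0,0,0,0]]]}}

```text
time_s: 9.98
eef_pos: [0.5302, 0.1343, 0.2455]
eef_rot: [0.0, 0.572, 0.82, 0.0]
wrist_force: [1.3, -0.1, -2.5]
opening: 0.129
grasp_force: 60.6
```

Call:
{"api": "carry_out", "payload": {"plan": [[[0.004,-0.032,0,0,0,0,0],[0.008,-0.064,0,0,0,0,0],[0.012,-0.096,0,0,0,0,0],[0.016,-0.128,0,0,0,0,0],[0.02,-0.16,0,0,0,0,0]]]}}

```text
time_s: 10.4
eef_pos: [0.5503, -0.0261, 0.2455]
eef_rot: [0.0, 0.573, 0.82, 0.0]
wrist_force: [0.7, -0.8, -3.1]
opening: 0.123
grasp_force: 60.6
```

Call:
{"api": "carry_out", "payload": {"plan": [[[0,-0.025,0,0,0,0,0],[0,-0.045,0,0,0,0,0],[0,-0.0525,0,0,0,0,0],[0,-0.0525,0,0,0,0,0],[0,-0.0525,0,0,0,0,0]]]}}

```text
time_s: 10.82
eef_pos: [0.5503, -0.0766, 0.2453]
eef_rot: [-0.0, 0.573, 0.82, 0.0]
wrist_force: [0.9, 0.3, -2.4]
opening: 0.131
grasp_force: 60.6
```

Run:
```python
from h import *
o=get_obs();print(o["time_s"],o["eef_pos"],o["wrist_force"],o["torque"],o["opening"],o["grasp_force"])
for n in("scene","side"):
    c=camera(n)
    if n=="scene":cv2.imwrite("pics/d6.png",cv2.resize(c["pixels"][100:270,220:400,::-1],None,fx=3.5,fy=3.5))
    P=pts(c);hsv=cv2.cvtColor(c["pixels"],cv2.COLOR_RGB2HSV);s=hsv[...,1];H=hsv[...,0]
    b=(s>110)&(H>11)&(H<30)&(abs(P[...,0]-.533)<.06)&(abs(P[...,1]+.03)<.1)
    q=P[b&(P[...,2]>.11)&(P[...,2]<.175)]; print(n,len(q),np.round(np.percentile(q,[3,50,97],axis=0),4).tolist())
    K=c["camera_matrix"]; T=np.linalg.inv(c["cam_to_world"])
    # cup outline centre: midcolumn ray vs plane z of cup middle
    v,u=np.nonzero(b&(P[...,2]>.115)&(P[...,2]<.165)); m=np.array([(np.percentile(u,1)+np.percentile(u,99))/2,(np.percentile(v,1)+np.percentile(v,99))/2,1])
    d=np.linalg.inv(K)@m; d=c["cam_to_world"][:3,:3]@(d*[1,-1,-1]); C=c["cam_to_world"][:3,3]
    zc=.155; print(m,(C+d*(zc-C[2])/d[2]).round(4), np.percentile(v,[1,99]))
```

```text
10.8167 [ 0.55031922 -0.07663838  0.24527657] [ 0.92655881  0.30819595 -2.40489034] [-0.08863665 -0.0200655  -0.01076717] 0.13068972570329082 60.57847023010254
scene 56 [[0.509, -0.0093, 0.1603], [0.5313, 0.004, 0.1678], [0.5361, 0.0152, 0.1738]]
[306.5 186.    1. ] [0.5138 0.0087 0.155 ] [182. 190.]
side 50 [[0.5091, 0.0041, 0.1612], [0.5218, 0.0154, 0.1681], [0.5353, 0.0212, 0.1748]]
[314. 193.   1.] [ 0.5228 -0.0026  0.155 ] [192. 194.]
```

View pics/d6.png

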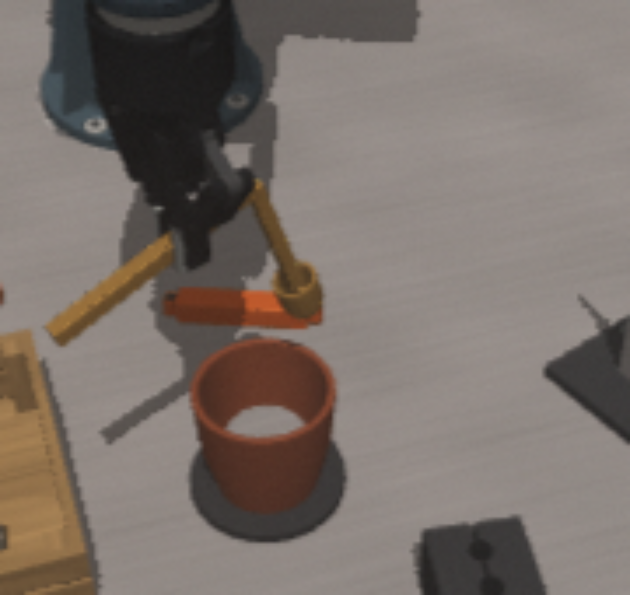

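The view shows that the dipper has rotated in the pads. The cup, at (300,285) in the crop, swung up towards +y, and the handle's tail at (60,330) points down. I'll measure the tilt.

```bash
cat > tilt.py <<'E'
from h import *
def tilt():
    o=get_obs();print("t",o["time_s"],o["eef_pos"].round(4),o["wrist_force"].round(2),o["torque"].round(3))
    e=np.array([-.3437,.9391]);n=np.array([.9391,.3437]);o0=o["eef_pos"]
    for cam in("scene","side"):
        c=camera(cam);P=pts(c);hsv=cv2.cvtColor(c["pixels"],cv2.COLOR_RGB2HSV);s=hsv[...,1];H=hsv[...,0]
        D=P[...,:2]-o0[:2];a=D@e;b=D@n;z=P[...,2]-o0[2]
        m=(s>100)&(H>10)&(H<30)&(abs(b)<.03)&(a>-.13)&(a<.12)&(z>-.17)&(z<.09)
        h=m&(a<-.025)&(abs(z-.019)<.06);k=m&(a>.02)
        if h.sum()>10:
            x,y=a[h],z[h];p=np.polyfit(x,y,1);p=np.polyfit(x[abs(np.polyval(p,x)-y)<.006],y[abs(np.polyval(p,x)-y)<.006],1)
            print(cam,"handle slope deg",np.degrees(np.arctan(p[0])).round(1),"z at 0",p[1].round(4),"n",h.sum(),"a min",x.min().round(4),"b",np.median(b[h]).round(4))
        for lo in np.arange(-.15,.05,.02):
            g=k&(z>=lo)&(z<lo+.02)
            if g.sum()>3: print("  z%.2f"%lo,g.sum(),"a",np.percentile(a[g],[2,50,98]).round(4),"b",np.percentile(b[g],[2,50,98]).round(4))
E
python3 -c "
from tilt import *;tilt()"
```

```text
t 10.9167 [ 0.5504 -0.0758  0.2453] [ 0.27  0.81 -2.69] [ 0.007 -0.035  0.004]
scene handle slope deg 16.6 z at 0 0.0206 n 253 a min -0.0925 b 0.0035
  z-0.09 60 a [0.0695 0.0818 0.0953] b [-0.0138  0.0085  0.0154]
  z-0.07 97 a [0.0672 0.0787 0.0947] b [-0.0114  0.0055  0.0158]
  z-0.05 26 a [0.0685 0.0738 0.0812] b [0.0029 0.0043 0.0059]
  z-0.03 26 a [0.0606 0.0676 0.0728] b [0.0026 0.0044 0.0058]
  z-0.01 33 a [0.0544 0.0616 0.0673] b [-0.0011  0.0038  0.0056]
  z0.01 35 a [0.0426 0.0551 0.0609] b [0.0019 0.0037 0.0055]
  z0.03 7 a [0.0495 0.0545 0.0566] b [-0.0022  0.0039  0.0053]
side handle slope deg 12.6 z at 0 0.0143 n 16 a min -0.0861 b 0.0071
  z-0.09 55 a [0.0853 0.0968 0.1036] b [-0.0108  0.0061  0.0162]
  z-0.07 92 a [0.0681 0.0914 0.1005] b [-0.0116  0.004   0.0163]
  z-0.05 34 a [0.0726 0.0784 0.0841] b [-0.0032  0.003   0.0075]
  z-0.03 38 a [0.0642 0.0727 0.0777] b [-0.0029  0.0027  0.0068]
  z-0.01 30 a [0.0626 0.0674 0.0722] b [-0.0022  0.0026  0.0071]
  z0.01 43 a [0.0225 0.0585 0.0669] b [-0.002   0.0045  0.0071]
  z0.03 27 a [0.0309 0.0511 0.0602] b [-0.0038  0.0017  0.0074]
```

The dipper has slipped about 17° cup-up in the pads. I'll pitch the tool back slowly, slightly past level so the push has a shorter lever, and re-centre the cup over the mouth.

Call:
{"api": "carry_out", "payload": {"plan": [[[0,0,0,-0.025,-0.009,0,0],[-0.001,0.001,0,-0.065,-0.024,0,0],[-0.001,0.001,0,-0.105,-0.039,0,0],[-0.002,0.002,0,-0.145,-0.053,0,0],[-0.002,0.002,0,-0.185,-0.068,0,0]]]}}

```text
time_s: 11.43
eef_pos: [0.5484, -0.074, 0.2455]
eef_rot: [0.082, 0.569, 0.816, -0.057]
wrist_force: [-0.1, 0.3, -2.9]
opening: 0.127
grasp_force: 60.6
```

Call:
{"api": "carry_out", "payload": {"plan": [[[0,0,0,-0.04,-0.015,0,0],[-0.001,0.001,0,-0.08,-0.029,0,0],[-0.002,0.0015,0,-0.12,-0.044,0,0],[-0.002,0.0015,0,-0.155,-0.057,0,0],[-0.002,0.0015,0,-0.172,-0.063,0,0]]]}}

```text
time_s: 11.85
eef_pos: [0.546, -0.0719, 0.2451]
eef_rot: [0.156, 0.561, 0.805, -0.108]
wrist_force: [-1.1, 0.5, -3.6]
opening: 0.126
grasp_force: 60.6
```

```bash
python3 -c "
from tilt import *;tilt();print(get_obs()['eef_rot'],get_obs()['q'])"
```

```text
t 11.85 [ 0.546  -0.0719  0.2451] [-1.06  0.47 -3.56] [0.367 0.124 0.021]
scene handle slope deg -5.0 z at 0 0.02 n 228 a min -0.0893 b 0.0039
  z-0.11 83 a [0.0365 0.0464 0.0639] b [-0.0125  0.0099  0.0152]
  z-0.09 94 a [0.0374 0.0488 0.0657] b [-0.0133  0.004   0.0152]
  z-0.07 36 a [0.0487 0.0514 0.0588] b [-0.0043  0.0035  0.0053]
  z-0.05 34 a [0.0501 0.0533 0.0596] b [-0.0023  0.0034  0.0067]
  z-0.03 39 a [0.0517 0.055  0.0633] b [-0.0018  0.0034  0.0054]
  z-0.01 46 a [0.0311 0.0558 0.0643] b [-0.0045  0.0039  0.0065]
  z0.01 14 a [0.0287 0.0355 0.0603] b [0.003  0.0047 0.0059]
side handle slope deg -0.3 z at 0 0.0281 n 20 a min -0.087 b 0.0026
  z-0.13 6 a [0.0584 0.0598 0.0644] b [-0.0045  0.0039  0.0117]
  z-0.11 68 a [0.0405 0.0623 0.0686] b [-0.0111  0.0044  0.0168]
  z-0.09 68 a [0.0417 0.0584 0.0674] b [-0.0112  0.0052  0.0163]
  z-0.07 27 a [0.0498 0.0589 0.0614] b [-0.0024  0.0037  0.007 ]
  z-0.05 26 a [0.0574 0.061  0.065 ] b [-0.0031  0.0026  0.0075]
  z-0.03 27 a [0.0565 0.0606 0.0674] b [-0.0027  0.0023  0.0062]
  z-0.01 33 a [0.05   0.0627 0.0681] b [-0.0034  0.0029  0.0065]
  z0.01 53 a [0.022  0.046  0.0644] b [-0.0037  0.0031  0.0074]
[ 0.15496138  0.56157268  0.8055757  -0.10803185] [-0.15781081  0.0352634   1.7856273  -0.36188779  1.15312877 -0.3908596 ]
```

Call:
{"api": "carry_out", "payload": {"plan": [[[0.001,-0.002,-0.003,0,0,0,0],[0.002,-0.004,-0.012,0,0,0,0],[0.0025,-0.005,-0.024,0,0,0,0],[0.0025,-0.005,-0.035,0,0,0,0],[0.0025,-0.005,-0.04,0,0,0,0]]]}}

```text
time_s: 12.37
eef_pos: [0.5474, -0.0787, 0.202]
eef_rot: [0.153, 0.563, 0.805, -0.109]
wrist_force: [-0.7, 0.1, -2.9]
opening: 0.125
grasp_force: 60.6
```

Call:
{"api": "carry_out", "payload": {"plan": [[[0,0,-0.006,0,0,0,0],[0,0,-0.012,0,0,0,0],[0,0,-0.018,0,0,0,0],[0,0,-0.022,0,0,0,0],[0,0,-0.024,0,0,0,0]]]}}

```text
time_s: 12.78
eef_pos: [0.5487, -0.0784, 0.1805]
eef_rot: [0.155, 0.562, 0.805, -0.108]
wrist_force: [-0.5, 0.5, -3.5]
opening: 0.126
grasp_force: 60.6
```

Call:
{"api": "carry_out", "payload": {"plan": [[[0,0,-0.001,0,0,0,0],[0,0,-0.002,0,0,0,0],[0,0,-0.003,0,0,0,0],[0,0,-0.004,0,0,0,0],[0,0,-0.004,0,0,0,0]]]}}

```text
time_s: 13.2
eef_pos: [0.5489, -0.0785, 0.1773]
eef_rot: [0.155, 0.562, 0.805, -0.108]
wrist_force: [-0.2, 0.5, -3.7]
opening: 0.125
grasp_force: 60.6
```

Call:
{"api": "carry_out", "payload": {"plan": [[[0,0,-0.001,0,0,0,0],[0,0,-0.002,0,0,0,0],[0,0,-0.003,0,0,0,0],[0,0,-0.004,0,0,0,0],[0,0,-0.004,0,0,0,0]]]}}

```text
time_s: 13.62
eef_pos: [0.5488, -0.0785, 0.173]
eef_rot: [0.155, 0.562, 0.805, -0.108]
wrist_force: [0.7, -0.0, -3.1]
opening: 0.126
grasp_force: 60.6
```

Call:
{"api": "carry_out", "payload": {"plan": [[[0,0,-0.001,0,0,0,0],[0,0,-0.002,0,0,0,0],[0,0,-0.003,0,0,0,0],[0,0,-0.004,0,0,0,0],[0,0,-0.004,0,0,0,0]]]}}

```text
time_s: 14.03
eef_pos: [0.5487, -0.0785, 0.169]
eef_rot: [0.155, 0.562, 0.805, -0.108]
wrist_force: [-0.1, 0.0, -3.0]
opening: 0.127
grasp_force: 60.6
```

Call:
{"api": "carry_out", "payload": {"plan": [[[0,0,-0.001,0,0,0,0],[0,0,-0.002,0,0,0,0],[0,0,-0.003,0,0,0,0],[0,0,-0.003,0,0,0,0],[0,0,-0.003,0,0,0,0]]]}}

```text
time_s: 14.45
eef_pos: [0.5489, -0.0785, 0.1662]
eef_rot: [0.155, 0.562, 0.805, -0.108]
wrist_force: [0.4, 0.2, -2.6]
opening: 0.13
grasp_force: 60.6
```

Call:
{"api": "carry_out", "payload": {"plan": [[[0,0,-0.001,0,0,0,0],[0,0,-0.002,0,0,0,0],[0,0,-0.003,0,0,0,0],[0,0,-0.003,0,0,0,0],[0,0,-0.003,0,0,0,0]]]}}

```text
time_s: 14.87
eef_pos: [0.5492, -0.0787, 0.1636]
eef_rot: [0.155, 0.562, 0.805, -0.108]
wrist_force: [0.1, -0.2, -0.2]
opening: 0.123
grasp_force: 60.9
```

Contact: Fz rose by about 3 N near TCP z 0.164, which matches the depth estimate of 0.1635. I'll press on in small steps.

Call:
{"api": "carry_out", "payload": {"plan": [[[0,0,-0.001,0,0,0,0],[0,0,-0.002,0,0,0,0],[0,0,-0.003,0,0,0,0],[0,0,-0.004,0,0,0,0],[0,0,-0.004,0,0,0,0]]]}}

```text
time_s: 15.28
eef_pos: [0.549, -0.0786, 0.1592]
eef_rot: [0.155, 0.562, 0.805, -0.108]
wrist_force: [0.2, -0.7, 0.3]
opening: 0.126
grasp_force: 61.0
```

Call:
{"api": "carry_out", "payload": {"plan": [[[0,0,-0.001,0,0,0,0],[0,0,-0.002,0,0,0,0],[0,0,-0.003,0,0,0,0],[0,0,-0.003,0,0,0,0],[0,0,-0.003,0,0,0,0]]]}}

```text
time_s: 15.7
eef_pos: [0.549, -0.0786, 0.1564]
eef_rot: [0.155, 0.562, 0.805, -0.108]
wrist_force: [0.2, -1.9, 1.4]
opening: 0.125
grasp_force: 61.0
```

```bash
python3 -c "
from tilt import *;tilt();o=get_obs();print(o['wrist_force'])
for n in('scene','side'):
    c=camera(n);P=pts(c);s=cv2.cvtColor(c['pixels'],cv2.COLOR_RGB2HSV)[...,1]
    q=P[(np.hypot(P[...,0]-.533,P[...,1]+.029)<.03)&(P[...,2]<.09)&(P[...,2]>.02)&(s<70)]
    print('plate',len(q),np.percentile(q,[10,50,90],axis=0).round(4).tolist() if len(q) else 0)
"
```

```text
t 15.7 [ 0.549  -0.0786  0.1564] [ 0.25 -1.93  1.4 ] [-0.08  -0.012 -0.018]
scene handle slope deg -4.4 z at 0 0.021 n 201 a min -0.0892 b 0.0033
  z-0.13 4 a [0.0842 0.0853 0.0874] b [-0.0253 -0.0222 -0.0183]
  z-0.11 29 a [0.0375 0.0572 0.0838] b [-0.0281 -0.0067  0.0131]
  z-0.09 86 a [0.0379 0.0498 0.0844] b [-0.0284  0.0038  0.0156]
  z-0.07 40 a [0.0485 0.0524 0.0849] b [-0.0284  0.0033  0.0057]
  z-0.05 31 a [0.0501 0.0534 0.0603] b [-0.0028  0.0036  0.0052]
  z-0.03 30 a [0.0521 0.0545 0.0605] b [-0.0036  0.0035  0.0062]
  z-0.01 20 a [0.0542 0.058  0.0641] b [0.0006 0.0036 0.0062]
side handle slope deg -3.8 z at 0 0.023 n 20 a min -0.0883 b 0.0061
  z-0.09 25 a [0.0378 0.0501 0.0616] b [-0.0102  0.0048  0.0099]
  z-0.07 28 a [0.051  0.0599 0.0955] b [-0.0029  0.0038  0.0171]
  z-0.05 25 a [0.0558 0.0595 0.065 ] b [-0.0029  0.0027  0.0073]
  z-0.03 24 a [0.0554 0.062  0.0655] b [-0.0019  0.0037  0.0066]
  z-0.01 31 a [0.0357 0.0636 0.0676] b [-0.0011  0.0037  0.0065]
  z0.01 51 a [0.0209 0.0443 0.0635] b [-0.0033  0.0031  0.0073]
  z0.03 9 a [0.0234 0.0289 0.0326] b [-0.0257  0.0079  0.0263]
[-0.02540235 -1.64191688  1.09851042]
plate 20 [[0.5113, -0.0458, 0.0415], [0.5175, -0.0098, 0.0425], [0.5241, -0.0038, 0.0439]]
plate 0 0
```

No slip: the tilt is still -4.4°. Plate depth shows about 9 mm of travel, and the force excess of about 4.5 N agrees. I'll go 1.5 mm more, hold, and withdraw gently.

Call:
{"api": "carry_out", "payload": {"plan": [[[0,0,-0.0005,0,0,0,0],[0,0,-0.001,0,0,0,0],[0,0,-0.0015,0,0,0,0],[0,0,-0.0015,0,0,0,0],[0,0,-0.0015,0,0,0,0]]]}}

```text
time_s: 16.32
eef_pos: [0.549, -0.0786, 0.1548]
eef_rot: [0.155, 0.562, 0.805, -0.108]
wrist_force: [1.5, -1.6, 0.7]
opening: 0.127
grasp_force: 61.1
```

Call:
{"api": "carry_out", "payload": {"plan": [[[0,0,0,0,0,0,0],[0,0,0,0,0,0,0],[0,0,0,0,0,0,0],[0,0,0.003,0,0,0,0],[0,0,0.008,0,0,0,0]]]}}

```text
time_s: 16.73
eef_pos: [0.5485, -0.0784, 0.1624]
eef_rot: [0.154, 0.562, 0.805, -0.108]
wrist_force: [0.6, -0.6, -0.6]
opening: 0.127
grasp_force: 60.8
```

Call:
{"api": "carry_out", "payload": {"plan": [[[0,0,0.006,0,0,0,0],[0,0,0.014,0,0,0,0],[0,0,0.022,0,0,0,0],[0,0,0.03,0,0,0,0],[0,0,0.038,0,0,0,0]]]}}

```text
time_s: 17.15
eef_pos: [0.5488, -0.0783, 0.2016]
eef_rot: [0.155, 0.562, 0.805, -0.108]
wrist_force: [-0.3, -0.4, -3.1]
opening: 0.127
grasp_force: 60.6
```

Call:
{"api": "carry_out", "payload": {"plan": [[[0,0,0.008,0,0,0,0],[0,0,0.017,0,0,0,0],[0,0,0.027,0,0,0,0],[0,0,0.035,0,0,0,0],[0,0,0.04,0,0,0,0]]]}}

```text
time_s: 17.57
eef_pos: [0.5495, -0.0786, 0.2425]
eef_rot: [0.156, 0.562, 0.805, -0.108]
wrist_force: [-0.3, -0.7, -3.2]
opening: 0.124
grasp_force: 60.6
```

Call:
{"api": "carry_out", "payload": {"plan": [[[0,0,0.003,0,0,0,0],[0,0,0.006,0,0,0,0],[0,0,0.008,0,0,0,0],[0,0,0.01,0,0,0,0],[0,0,0.01,0,0,0,0]]]}}

```text
time_s: 17.98
eef_pos: [0.5489, -0.0785, 0.2508]
eef_rot: [0.155, 0.562, 0.805, -0.108]
wrist_force: [-0.1, 0.1, -2.8]
opening: 0.123
grasp_force: 60.6
```

Pressed and withdrawn. The earlier tilt came from the cup clipping an upright on departure: it was at z of about 0.14, below the upright tops at 0.158. I'll return higher, with TCP z 0.30, and level the dipper on the way.

Call:
{"api": "carry_out", "payload": {"plan": [[[0,0,0.01,0.016,0.006,0,0],[0,0,0.022,0.032,0.012,0,0],[0,0,0.034,0.048,0.018,0,0],[0,0,0.045,0.064,0.024,0,0],[0,0,0.05,0.08,0.029,0,0]]]}}

```text
time_s: 18.4
eef_pos: [0.5495, -0.0787, 0.3023]
eef_rot: [0.121, 0.567, 0.811, -0.083]
wrist_force: [0.1, 0.1, -2.7]
opening: 0.131
grasp_force: 60.6
```

Call:
{"api": "carry_out", "payload": {"plan": [[[-0.001,0.01,0,0,0,0,0],[-0.003,0.03,0,0,0,0,0],[-0.006,0.06,0,0,0,0,0],[-0.009,0.09,0,0,0,0,0],[-0.012,0.12,0,0,0,0,0]]]}}

```text
time_s: 18.82
eef_pos: [0.536, 0.0429, 0.2996]
eef_rot: [0.12, 0.567, 0.811, -0.084]
wrist_force: [0.7, 0.9, -2.9]
opening: 0.124
grasp_force: 60.6
```

Call:
{"api": "carry_out", "payload": {"plan": [[[-0.003,0.03,0,0,0,0,0],[-0.006,0.06,0,0,0,0,0],[-0.009,0.09,0,0,0,0,0],[-0.012,0.12,0,0,0,0,0],[-0.015,0.15,0,0,0,0,0]]]}}

```text
time_s: 19.23
eef_pos: [0.5208, 0.1934, 0.2996]
eef_rot: [0.12, 0.566, 0.811, -0.085]
wrist_force: [0.8, -0.4, -2.5]
opening: 0.128
grasp_force: 60.6
```

Call:
{"api": "carry_out", "payload": {"plan": [[[-0.003,0.03,0,0,0,0,0],[-0.006,0.06,0,0,0,0,0],[-0.009,0.09,0,0,0,0,0],[-0.012,0.115,0,0,0,0,0],[-0.013,0.127,0,0,0,0,0]]]}}

```text
time_s: 19.65
eef_pos: [0.5073, 0.3218, 0.2992]
eef_rot: [0.12, 0.565, 0.812, -0.084]
wrist_force: [0.8, -0.2, -3.0]
opening: 0.128
grasp_force: 60.6
```

Call:
{"api": "carry_out", "payload": {"plan": [[[0,0,0,0,0,0,0],[0,0,0,0,0,0,0],[0,0,0,0,0,0,0],[0,0,0,0,0,0,0],[0,0,0,0,0,0,0]]]}}

```text
time_s: 20.07
eef_pos: [0.5092, 0.3173, 0.3009]
eef_rot: [0.121, 0.567, 0.81, -0.084]
wrist_force: [0.4, 0.2, -2.6]
opening: 0.128
grasp_force: 60.6
```

```bash
python3 -c "
from tilt import *;tilt();print(get_obs()['eef_rot'])
c=camera('wrist');cv2.imwrite('pics/w7.png',c['pixels'][...,::-1])
"
```

```text
t 20.0667 [0.5092 0.3173 0.3009] [ 0.39  0.2  -2.6 ] [ 0.172  0.094 -0.024]
scene handle slope deg 0.9 z at 0 0.0214 n 169 a min -0.0921 b 0.003
  z-0.11 51 a [0.0441 0.0501 0.0725] b [-0.0062  0.0081  0.0152]
  z-0.09 96 a [0.0439 0.0545 0.0714] b [-0.0133  0.0044  0.015 ]
  z-0.07 33 a [0.0517 0.0557 0.0642] b [-0.002   0.003   0.0063]
  z-0.05 31 a [0.052  0.0558 0.0642] b [-0.0019  0.0031  0.0054]
  z-0.03 32 a [0.0526 0.0557 0.0639] b [-0.0014  0.0035  0.0052]
  z-0.01 34 a [0.0533 0.0553 0.0637] b [-0.0029  0.0031  0.0051]
  z0.01 13 a [0.0372 0.047  0.0613] b [0.0031 0.005  0.0059]
side handle slope deg 2.0 z at 0 0.0242 n 40 a min -0.0917 b 0.004
  z-0.11 84 a [0.0466 0.0708 0.0753] b [-0.0065  0.006   0.0167]
  z-0.09 152 a [0.0471 0.065  0.0765] b [-0.0104  0.0043  0.0166]
  z-0.07 50 a [0.0586 0.0634 0.0657] b [-0.0026  0.0035  0.0067]
  z-0.05 52 a [0.0583 0.064  0.0671] b [-0.0027  0.0024  0.0067]
  z-0.03 54 a [0.0558 0.0635 0.0665] b [-0.0021  0.0028  0.0067]
  z-0.01 65 a [0.0551 0.0635 0.066 ] b [-0.004   0.0025  0.0066]
  z0.01 135 a [0.0215 0.0482 0.0651] b [-0.0041  0.003   0.0071]
  z0.03 9 a [0.0223 0.0247 0.0271] b [-0.0296 -0.0167  0.0094]
[ 0.12075727  0.56713076  0.81038692 -0.08398465]
```

View pics/w7.png

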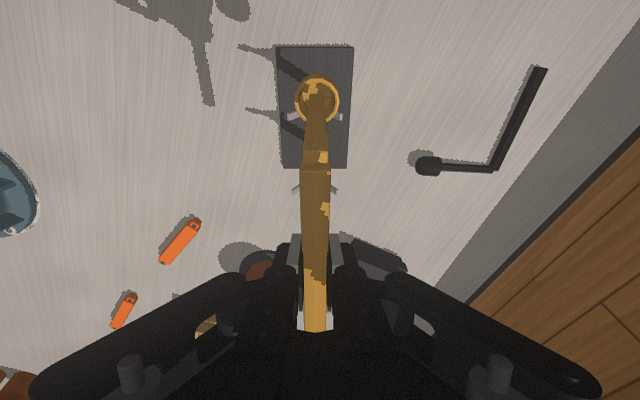

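The wrist view shows the dipper aligned over the rest, with the cup at (318,100), the base at (315,105) and the notch tips at rows 115 and 188. It is level to within about 1°, and the tail end is within 1 mm of its original line. Now I'll lower it.

Call:
{"api": "carry_out", "payload": {"plan": [[[-0.0015,0,-0.01,0,0,0,0],[-0.0015,0,-0.03,0,0,0,0],[-0.0015,0,-0.055,0,0,0,0],[-0.0015,0,-0.08,0,0,0,0],[-0.0015,0,-0.1,0,0,0,0]]]}}

```text
time_s: 20.63
eef_pos: [0.5065, 0.3179, 0.1981]
eef_rot: [0.12, 0.567, 0.811, -0.085]
wrist_force: [0.2, 0.4, -2.5]
opening: 0.124
grasp_force: 60.5
```

Call:
{"api": "carry_out", "payload": {"plan": [[[0,0,-0.015,0,0,0,0],[0,0,-0.03,0,0,0,0],[0,0,-0.043,0,0,0,0],[0,0,-0.05,0,0,0,0],[0,0,-0.05,0,0,0,0]]]}}

```text
time_s: 21.05
eef_pos: [0.5062, 0.3178, 0.1485]
eef_rot: [0.12, 0.566, 0.811, -0.086]
wrist_force: [-1.0, 0.1, -3.6]
opening: 0.127
grasp_force: 60.6
```

```bash
python3 -c "
from tilt import *;tilt()
c=camera('scene');cv2.imwrite('pics/r8.png',cv2.resize(c['pixels'][120:230,350:470,::-1],None,fx=5,fy=5,interpolation=cv2.INTER_CUBIC))
"
```

```text
t 21.05 [0.5062 0.3178 0.1485] [-1.03  0.06 -3.62] [ 0.188  0.099 -0.017]
scene handle slope deg 1.2 z at 0 0.0222 n 136 a min -0.0917 b 0.003
  z-0.11 22 a [0.0458 0.052  0.0724] b [-0.0012  0.0101  0.0136]
  z-0.09 51 a [0.0455 0.0551 0.0726] b [0.0001 0.0086 0.0167]
  z-0.07 18 a [0.0529 0.0553 0.064 ] b [-0.0006  0.0033  0.0058]
  z-0.05 20 a [0.0536 0.0563 0.0635] b [-0.0005  0.0035  0.0055]
  z-0.03 13 a [0.0534 0.057  0.0605] b [-0.0039  0.0017  0.0049]
  z-0.01 19 a [0.0353 0.0555 0.0627] b [-0.0025  0.0023  0.0151]
side handle slope deg 12.7 z at 0 0.0316 n 17 a min -0.0748 b 0.0072
  z-0.11 71 a [0.0466 0.0707 0.0747] b [-0.008   0.0052  0.0171]
  z-0.09 141 a [0.0315 0.0635 0.0756] b [-0.0107  0.0053  0.0175]
  z-0.07 35 a [0.0604 0.0634 0.0654] b [-0.0013  0.0037  0.008 ]
  z-0.05 38 a [0.0598 0.0637 0.0664] b [-0.0011  0.0039  0.0074]
  z-0.03 38 a [0.0577 0.0632 0.0661] b [-0.0007  0.0041  0.0072]
  z-0.01 41 a [0.0564 0.0637 0.066 ] b [-0.0006  0.004   0.007 ]
  z0.01 114 a [0.022  0.0476 0.0649] b [-0.0032  0.0037  0.0078]
```

View pics/r8.png

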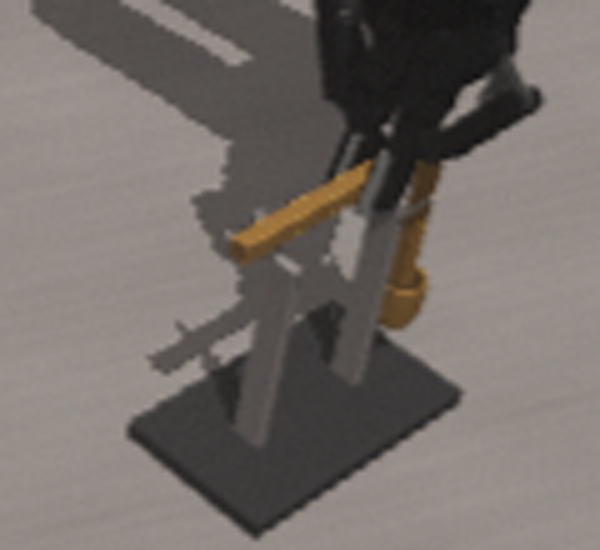

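The handle sits above both notches, about 20 mm up, and is level. I'll continue down, feeling for the seat.

Call:
{"api": "carry_out", "payload": {"plan": [[[0.0005,0,-0.004,-0.008,-0.003,0,0],[0.0005,0,-0.008,-0.017,-0.006,0,0],[0.0005,0,-0.012,-0.017,-0.006,0,0],[0.0005,0,-0.015,-0.017,-0.006,0,0],[0.0005,0,-0.015,-0.017,-0.006,0,0]]]}}

```text
time_s: 21.62
eef_pos: [0.5073, 0.3183, 0.1347]
eef_rot: [0.128, 0.566, 0.81, -0.09]
wrist_force: [0.2, -0.0, -3.2]
opening: 0.126
grasp_force: 60.6
```

Call:
{"api": "carry_out", "payload": {"plan": [[[0,0,-0.001,0,0,0,0],[0,0,-0.002,0,0,0,0],[0,0,-0.003,0,0,0,0],[0,0,-0.004,0,0,0,0],[0,0,-0.004,0,0,0,0]]]}}

```text
time_s: 22.03
eef_pos: [0.5079, 0.3184, 0.1316]
eef_rot: [0.128, 0.566, 0.81, -0.089]
wrist_force: [0.6, -1.2, -3.4]
opening: 0.128
grasp_force: 60.6
```

Call:
{"api": "carry_out", "payload": {"plan": [[[0,0,-0.001,0,0,0,0],[0,0,-0.0015,0,0,0,0],[0,0,-0.002,0,0,0,0],[0,0,-0.002,0,0,0,0],[0,0,-0.002,0,0,0,0]]]}}

```text
time_s: 22.45
eef_pos: [0.508, 0.3185, 0.1299]
eef_rot: [0.128, 0.566, 0.81, -0.089]
wrist_force: [-0.9, 0.6, -2.3]
opening: 0.126
grasp_force: 60.7
```

Call:
{"api": "carry_out", "payload": {"plan": [[[0,0,-0.0005,0,0,0,0],[0,0,-0.001,0,0,0,0],[0,0,-0.0015,0,0,0,0],[0,0,-0.0015,0,0,0,0],[0,0,-0.0015,0,0,0,0]]]}}

```text
time_s: 22.87
eef_pos: [0.5081, 0.3185, 0.1295]
eef_rot: [0.128, 0.566, 0.81, -0.089]
wrist_force: [-3.9, -1.5, 6.4]
opening: 0.126
grasp_force: 61.8
```

```bash
python3 -c "
from tilt import *;tilt()" | grep -v " z"
```

```text
t 22.8667 [0.5081 0.3185 0.1295] [-3.93 -1.54  6.37] [-0.242  0.63  -0.148]
```

It is seated: contact at TCP z 0.1295, where I expected it. I'll release and back off along the tool axis.

Call:
{"api": "carry_out", "payload": {"plan": [[[0,0,0.0005,0,0,0,0.15],[0,0,0.0005,0,0,0,0.2],[0,0,0.0005,0,0,0,0.3],[0,0,0.0005,0,0,0,0.5],[0,0,0.0005,0,0,0,0.5]]]}}

```text
time_s: 23.38
eef_pos: [0.508, 0.3185, 0.1287]
eef_rot: [0.128, 0.566, 0.81, -0.089]
wrist_force: [0.5, -0.2, -0.3]
opening: 0.502
grasp_force: 0.0
```

Call:
{"api": "carry_out", "payload": {"plan": [[[-0.001,0.003,0.01,0,0,0,0.5],[-0.003,0.007,0.025,0,0,0,0.5],[-0.005,0.013,0.045,0,0,0,0.5],[-0.007,0.02,0.07,0,0,0,0.5],[-0.01,0.026,0.09,0,0,0,0.5]]]}}

```text
time_s: 23.8
eef_pos: [0.4981, 0.3451, 0.2212]
eef_rot: [0.128, 0.566, 0.81, -0.089]
wrist_force: [0.4, 1.3, 0.2]
opening: 0.499
grasp_force: 0.0
```

Call:
{"api": "carry_out", "payload": {"plan": [[[-0.02,0,0.03,0,0,0,0.5],[-0.04,0,0.05,0,0,0,0.5],[-0.06,0,0.07,0,0,0,0.5],[-0.08,0,0.08,0,0,0,0.5],[-0.1,0,0.09,0,0,0,0.5]]]}}

```text
time_s: 24.22
eef_pos: [0.3972, 0.3449, 0.3111]
eef_rot: [0.128, 0.566, 0.81, -0.088]
wrist_force: [-0.0, -0.2, -0.6]
opening: 0.5
grasp_force: 0.0
```

Run:
```python
from h import *
o=get_obs();print(o["time_s"],o["eef_pos"],o["wrist_force"])
for n in("scene","side"):
    c=camera(n)
    if n=="scene":cv2.imwrite("pics/f9.png",c["pixels"][...,::-1])
    P=pts(c);hsv=cv2.cvtColor(c["pixels"],cv2.COLOR_RGB2HSV);s=hsv[...,1];H=hsv[...,0]
    b=(s>110)&(H>8)&(H<30)&(abs(P[...,0]-.51)<.08)&(abs(P[...,1]-.31)<.12)
    q=P[b&(P[...,2]>.14)&(P[...,2]<.17)];t=q[:,:2]@np.array([-.342,.94]);q2=q[q[:,2]>.147]
    print(n,cv2.minAreaRect((q2[:,:2]*1000).astype(np.float32)),np.percentile(t,[.5,99.5]),[np.percentile(q[abs(t-k)<.008,2],[50,90]).round(4).tolist() for k in(.05,.08,.11,.14,.17) if (abs(t-k)<.008).any()])
```

```text
24.2167 [0.39720416 0.34485998 0.31109923] [-0.04259051 -0.19441995 -0.59275931]
scene ((513.3216552734375, 302.3655700683594), (13.40772819519043, 149.5535430908203), 19.891530990600586) [0.03435027 0.18377388] [[0.1509, 0.1538], [0.1517, 0.1535], [0.1513, 0.1531], [0.1511, 0.1534], [0.1512, 0.1526]]
side ((513.9891357421875, 306.2428894042969), (13.027524948120117, 156.31024169921875), 19.063135147094727) [0.03439082 0.19018909] [[0.1517, 0.1534], [0.1509, 0.1527], [0.1512, 0.1526], [0.1513, 0.1524], [0.1505, 0.1524]]
```

View pics/f9.png

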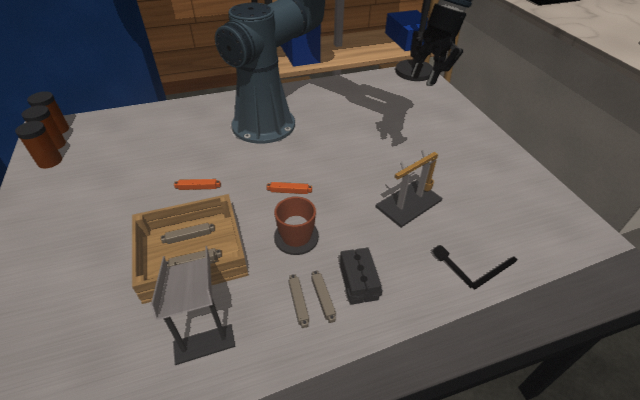

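The final view matches the task. The sinker is in the crate at (188,233), the crucible is open at (296,222), and the dipper lies level in both notches at (417,165). Its top is at z 0.151 and it sits within about 1–2 mm of its original place. The bystanders at (299,300), (323,295) and (360,275) have not moved. Handing in.

```bash
python3 -c "
from bench import hand_in;print(hand_in())"
```

```text
the job is handed in; nothing more can be done
None
```

The job is handed in at about 24 s of the 64 s allowed, with no verdict returned: the sinker is in the crate, the plate was pressed about 10 mm and released well short of its stop, and the dipper hangs level in both notches. On the way out the dipper appears to have clipped the rest and turned about 17° in the grip, which I corrected before dipping.

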